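Close the stub drawer and hold up the loaded specimen tin

ROBOT

A 6-joint arm with a two-finger parallel gripper is mounted at the origin on the work surface. World frame = base frame: x ahead of the robot, y to its left, z up, the work surface at z = 0. Lengths are in mm, angles in rad, forces in N, time in s.
With the tool pointing down it reaches from about 275 to 825 mm from the base axis. Payload 4.9 kg.
Tool frame: the origin (TCP) lies at the very end of the fingers, on their centre line; the grasp point (between the pads) lies 19 mm behind it (arm.pinch_z is the distance from the TCP to the grasp point, in mm); z points along the fingers, y is the line along which they close (so a half turn about z gives the same grasp; the last joint's range is limited). The gripper opens to 85 mm and grips with 20 to 120 N. Pads are 22 mm wide; open, the fingers measure 114 mm over their backs; the gripper's body (76 mm by 85 mm) begins 54 mm behind the grasp point. The pads swing forward as they close: fully open they stand 13 mm farther back than shut.
Start: joints at [-1.352, 0.326, -0.193, 1.052, 0, 1.437], TCP at [190.052, -516.138, 231.281] pointing down, gripper open.
Joint ranges: [-2.65, 2.65], [-0.97, 1.79], [-1.3, 1.35], [-1.93, 2.1], [-1.47, 1.37], [-3.14, 3.14]. Speed limits (rad/s): [2.57, 2.57, 3.14, 3.14, 3.14, 3.14].

INTERFACE

Orientations are given as [roll, pitch, yaw] about the fixed x, y, z axes, in that order (R = Rz(yaw) Ry(pitch) Rx(roll)).
In Python, from cell import arm, viewer, order gives the robot as it stands. The module is installed in compiled form; this text tells all that it offers.
- The arm moves only by the tool play_rows, never from a script. Its argument "rows" is a list of rows, each a list of 7 numbers: the shift along the tool's x, y, z in mm, then the turn, a rotation vector about the tool's x, y, z in degrees, then the opening, from 0 (shut) to 1 (fully open). A call has 1 to 12 rows; each row is the pose to reach, as a shift and turn from the pose commanded when the call began, along the tool's axes at that moment; what a row does not reach only later rows make up. A row lasts 1/8 s, in which the tool goes at most 62.5 mm and 10.7 degrees, less where a joint would pass 70% of its speed; a pose out of reach is approached as far as the arm can. A call with a gripper value outside its range is refused whole. The fingers move at their own pace and stop on an object; "squeeze" is the grip in N (left out, the last holds). Time passes only in rows, so rows that repeat a pose let the fingers close. It gives the time, the measured TCP pose, the force, the opening and the grip force at its end, in the units of the state.
- arm.get_obs(): the state, without advancing time (a new reading comes with each control period).
- viewer.camera(name): name is "scene" or "top" or "wrist"; returns the picture (480x640x3 uint8, red, green, blue); there is no depth.
- viewer.camera_model(name): a dict with "K" (3x3 intrinsics, pixels), "dist" ([k1, k2, p1, p2, k3] as OpenCV has them; the pictures are not rectified), "extrinsics" (4x4, takes a point from world to camera coordinates). Camera axes: x right, y down, z forward; pixel columns grow to the right and rows downward; lengths in mm; the calibration is good to about 2 mm. A picture is of the moment at which its call begins: read the wrist's pose just before it. camera_model takes no time and is no camera call; for the wrist camera it gives the pose at the moment of the call.
- order.finish_job(): hands the job in; it is judged then, once.
The state is a dict: "time_s": time; "joints": joint angles; "joint_vel": joint speeds; "tau": joint torques, N m; "ee_pos": TCP position; "ee_rot": TCP orientation; "wrist_force": force on the tool from outside, world axes, zero at the start; "ft_torque": the same for the moment, N m; "grip_width": opening from 0.0 (shut) to 1.0 (fully open); "finger_force": force on a finger pad.
Only numpy, scipy, OpenCV 4.12 (cv2) and the standard library are available. Lean on these libraries where they do the work, as an engineer would, in place of code of your own. Each camera call takes 0.05 s, during which the arm holds its last target. There are 200 camera calls.

TASK

The metal specimen stubs have been packed into one of the three identical tins on the blue tray, and the little cabinet they came from was left open. Push its drawer fully shut, then heft the tins to find the heaviest, standing the lighter ones back upright on the tray. Finish while holding the heaviest in the gripper, upright and still, at least 15 cm clear above the tray and touching nothing else; do not put it down, and leave the glass dish, the bottle and the eyepiece alone.

Things in the scene. Friction and masses are not known exactly. Their poses are not given: they have to be found in the camera images.
- tin_k_center (a point): closed aluminium tin, upright cylinder 58 mm in diameter and 75 mm tall, with a black knob 14 mm wide and 5 mm high on its lid and a dark band round it, one of three that look alike; this point is its centre, 37.5 mm above its underside, z up along its axis. It starts standing on the tray. The tins weigh between 0.12 and 0.52 kg; the loaded one is at least twice as heavy as either of the others, its contents rattle by 1 or 2 mm at most
- tin_m_center (a point): closed aluminium tin, upright cylinder 58 mm in diameter and 75 mm tall, with a black knob 14 mm wide and 5 mm high on its lid and a dark band round it, one of three that look alike; this point is its centre, 37.5 mm above its underside, z up along its axis. It starts standing on the tray. The tins weigh between 0.12 and 0.52 kg; the loaded one is at least twice as heavy as either of the others, its contents rattle by 1 or 2 mm at most
- tin_r_center (a point): closed aluminium tin, upright cylinder 58 mm in diameter and 75 mm tall, with a black knob 14 mm wide and 5 mm high on its lid and a dark band round it, one of three that look alike; this point is its centre, 37.5 mm above its underside, z up along its axis. It starts standing on the tray. The tins weigh between 0.12 and 0.52 kg; the loaded one is at least twice as heavy as either of the others, its contents rattle by 1 or 2 mm at most
- tray_top (a point): blue anti-vibration tray, 180 mm (x) by 340 mm (y), on a fixed black foot; this point is the centre of its inner floor, 20 mm above the bench when empty; rim 4 mm thick, 5 mm above the floor. The tins stand roughly in a row along its y axis, about 105 mm apart; there is room to take each with the fingers closing along its x axis
- tray (a joint): how far the tray has sunk on its soft springs, in m: 0 when empty, growing by 4.9 mm per kg standing on it, whatever the place (3 to 4 mm with all three tins on it, at most 1.6 mm with the two lighter ones alone)
- cabinet: fixed white cabinet 200 mm deep (x), 200 mm wide (y), 100 mm high with one drawer; origin at the centre of its underside on the bench; the drawer comes out along its -x axis, towards the robot
- cabinet_drawer0 (a joint): how far the drawer is out, in m: 0 shut against its stop, grows as it opens; slides with little friction and stays where it is left
- cabinet_drawer0_handle (a point): middle of the drawer's steel bar handle, 100 mm long along y, 35 mm in front of the drawer's front, 62 mm above the bench, bar 11 mm thick; moves with the drawer; x along the slide (pushing to +x shuts it)
- dish: closed glass dish, 90 mm in diameter, 16 mm high, origin at the centre of its underside; leave alone
- bottle: amber bottle, 52 mm in diameter, 100 mm high, origin at the centre of its underside; leave alone
- eyepiece: black microscope eyepiece, 42 mm in diameter, 60 mm high, standing; origin at the centre of its underside; leave alone

How it is judged:
By the outcome, as a careful person would: the job done as asked, in the order asked, and still so for the second after the job is handed in, while the arm keeps its last pose, push and grip.
It also fails if it takes over 72 s, if anything falls off the work surface, if the arm or the gripper's body presses on something with over 40 N, if the wrist force passes 120 N, or if a joint passes its speed limit or range.

## Working session

There is one attempt and no reset: what is moved stays moved. The work goes in short steps, Python scripts to look and compute and a tool call to move; the robot and the scene stay as the last step left them, time stands still between calls to the robot, and variables do not carry over. Pictures are saved under pics/ and viewed, at most 10 in all, crops included, and the job is handed in when it is done.

Besides the shell and the picture viewer there is one more tool, called after ">>>" as name(argument=value, ...), one argument or row to a line, values as JSON. play_rows: Moves the arm, as the interface text tells. Its arguments: {"type":"object","properties":{"rows":{"type":"array"},"squeeze":{"type":"number"}},"required":["rows"]}

```bash
mkdir -p pics; python3 - <<'E'
from cell import arm,viewer
import cv2
o=arm.get_obs()
print({k:o[k] for k in('time_s','ee_pos','ee_rot','wrist_force','grip_width')},arm.pinch_z)
for n in('scene','top'):
    cv2.imwrite(f'pics/{n}0.png',viewer.camera(n)[:,:,::-1])
    m=viewer.camera_model(n);print(n,m)
E
```

```text
{'time_s': 0.0, 'ee_pos': array([ 189.91008905, -515.54778317,  230.49240218]), 'ee_rot': array([-3.13984821e+00, -2.40020565e-04,  3.52768531e-01]), 'wrist_force': array([ 0.07012804, -0.2998277 ,  0.06058499]), 'grip_width': 0.9995081538115379} 18.700000000000003
scene {'K': array([[454.7279679 ,   0.        , 315.98582762],
       [  0.        , 454.7279679 , 234.16764759],
       [  0.        ,   0.        ,   1.        ]]), 'dist': array([-0.09915844,  0.        ,  0.        ,  0.        ,  0.        ]), 'extrinsics': array([[ 2.76550654e-01,  9.60988712e-01,  4.52018949e-03,
        -1.56510695e+02],
       [ 5.81601580e-01, -1.63623558e-01, -7.96848125e-01,
        -3.09330305e+02],
       [-7.65022443e-01,  2.22997819e-01, -6.04162755e-01,
         1.35711322e+03],
       [ 0.00000000e+00,  0.00000000e+00,  0.00000000e+00,
         1.00000000e+00]])}
top {'K': array([[441.67970029,   0.        , 323.38952571],
       [  0.        , 441.67970029, 236.18425005],
       [  0.        ,   0.        ,   1.        ]]), 'dist': array([0.01083207, 0.        , 0.        , 0.        , 0.        ]), 'extrinsics': array([[ 7.59020037e-03, -9.99970041e-01, -1.51828500e-03,
        -2.51486152e+01],
       [-9.85908851e-01, -7.22971574e-03, -1.67127103e-01,
         6.14491934e+02],
       [ 1.67111120e-01,  2.76541882e-03, -9.85934190e-01,
         7.35284215e+02],
       [ 0.00000000e+00,  0.00000000e+00,  0.00000000e+00,
         1.00000000e+00]])}
```

View pics/top0.png

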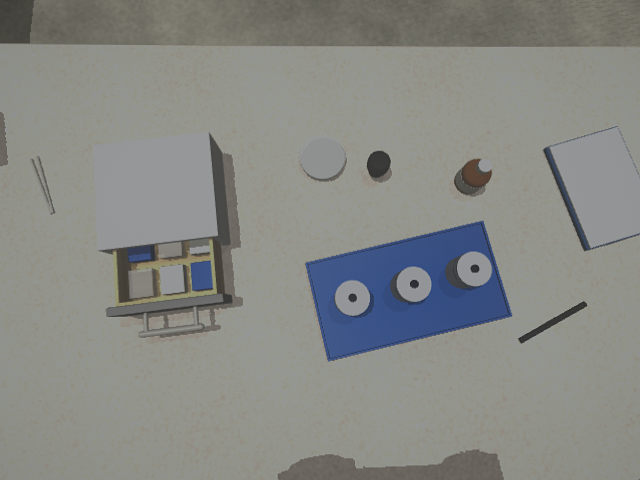

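View pics/scene0.png

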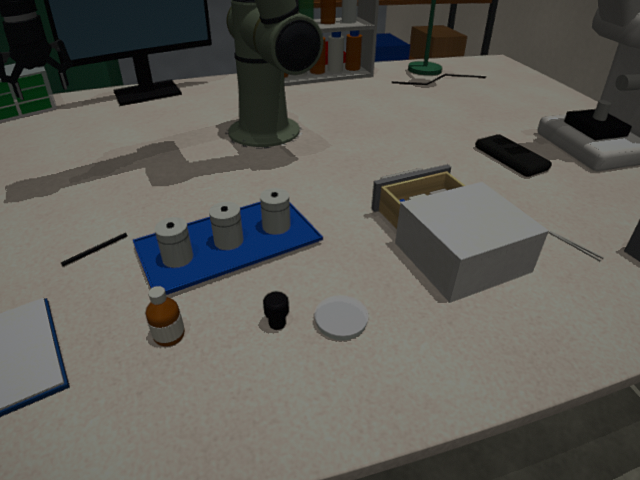

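The top view shows the tin knobs at about (352,298), (414,284) and (474,269). The handle bar runs (140,334)–(203,328), and the cabinet roof's front edge runs (98,248)–(218,238). Next I'll measure these.

```bash
cat > h.py <<'E'
import numpy as np,cv2
from cell import arm,viewer
def ray(m,px):
    p=cv2.undistortPoints(np.array(px,float).reshape(-1,1,2),m['K'],m['dist']).reshape(-1,2)
    R=m['extrinsics'][:3,:3];t=m['extrinsics'][:3,3]
    return -R.T@t,np.c_[p,np.ones(len(p))]@R
def plane(m,px,z):
    c,d=ray(m,px);return c+d*((z-c[2])/d[:,2])[:,None]
def tri(ms,pxs):
    A=np.zeros((3,3));b=np.zeros(3)
    for m,px in zip(ms,pxs):
        c,d=ray(m,[px]);d=d[0]/np.linalg.norm(d);P=np.eye(3)-np.outer(d,d);A+=P;b+=P@c
    return np.linalg.solve(A,b)
def knob(g,x,y,r=11,th=75):
    x,y=int(x),int(y);s=g[y-r:y+r+1,x-r:x+r+1]
    n,l,st,c=cv2.connectedComponentsWithStats((s<th).astype('uint8'))
    i=min((i for i in range(1,n) if st[i,4]>15),key=lambda i:np.hypot(*(c[i]-r)));return c[i]+[x-r,y-r],st[i,4]
E
python3 - <<'E'
from h import *
np.set_printoptions(precision=1,suppress=True)
T=cv2.imread('pics/top0.png');S=cv2.imread('pics/scene0.png')
mt,ms=viewer.camera_model('top'),viewer.camera_model('scene')
gt,gs=[cv2.cvtColor(i,6) for i in(T,S)]
for a,b in zip([(352,298),(414,284),(474,269)],[(274,195),(224,209),(170,225)]):
    ka,n=knob(gt,*a);kb,n2=knob(gs,*b,6)
    print('tin',ka,n,kb,n2,plane(mt,[ka],96)[0],'tri',tri([mt,ms],[ka,kb]))
print('handle',plane(mt,[(140,334),(203,328)],67))
print('front top edge',plane(mt,[(108,311),(229,298)],90))
print('roof',plane(mt,[(98,249),(218,238),(210,136),(95,144)],100))
hsv=cv2.cvtColor(T,40);k=cv2.inRange(hsv,(105,120,40),(130,255,255));
c=max(cv2.findContours(k,0,2)[0],key=cv2.contourArea);bx=cv2.boxPoints(cv2.minAreaRect(c));print('tray',plane(mt,bx,22))
print('dish,eye,bottle',plane(mt,[(323,157),(378,163),(477,172)],0),plane(mt,[(323,157)],16),plane(mt,[(378,161)],60),plane(mt,[(483,167)],100))
cv2.imwrite('pics/cab.png',cv2.resize(T[220:350,90:250],None,fx=4,fy=4,interpolation=2))
E
```

```text
tin [352.2 297.2] 49 [274.1 194. ] 30 [506.  -68.8  96. ] tri [506.  -69.1  94.9]
tin [413.7 283.5] 53 [223.8 208.3] 35 [ 529.1 -170.1   96. ] tri [ 529.2 -170.9   94.5]
tin [474.4 268.2] 49 [169.8 224.6] 38 [ 555.3 -271.3   96. ] tri [ 555.3 -272.2   94.7]
handle [[443.1 286.3  67. ]
 [453.6 181.2  67. ]]
front top edge [[480.9 332.3  90. ]
 [503.3 134.7  90. ]]
roof [[582.2 353.1 100. ]
 [602.1 155.2 100. ]
 [781.4 177.5 100. ]
 [765.1 375.1 100. ]]
tray [[ 570.1   13.3   22. ]
 [ 653.8 -326.7   22. ]
 [ 475.8 -358.    22. ]
 [ 397.7  -30.1   22. ]]
dish,eye,bottle [[ 780.8  -18.5    0. ]
 [ 769.3 -126.     0. ]
 [ 752.2 -318.1    0. ]] [[775.  -18.5  16. ]] [[ 752.3 -118.6   60. ]] [[ 728.6 -293.1  100. ]]
```

View pics/cab.png

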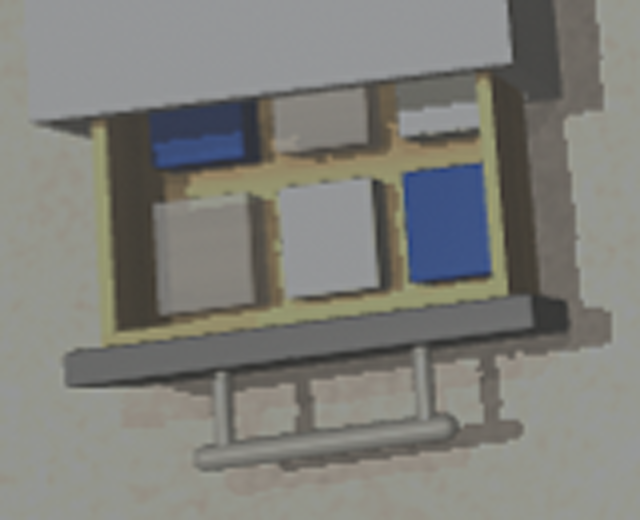

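```bash
cat >> h.py <<'E'
from scipy.spatial.transform import Rotation as Ro
np.set_printoptions(precision=2,suppress=True)
def delta(p,yaw,base=None):
    o=arm.get_obs();b,r=base or(o['ee_pos'],o['ee_rot']);R=Ro.from_euler('xyz',r)
    G=Ro.from_euler('xyz',[np.pi,0,yaw])
    return R.inv().apply(np.array(p)-b),np.degrees((R.inv()*G).as_rotvec())
def st():
    o=arm.get_obs();print(o['time_s'],o['ee_pos'],o['ee_rot'],'F',o['wrist_force'],'g',o['grip_width'],o['finger_force'])
E
python3 - <<'E'
from h import *
mt=viewer.camera_model('top');print(plane(mt,[(139.3,335),(204.3,326.8)],65))
b=([190.05,-516.14,231.28],[np.pi,0,.353])
print(delta([385,228,200],1.684,b),delta([385,228,45],1.684,b))
E
```

```text
[[441.32 288.19  65.  ]
 [455.52 179.6   65.  ]]
(array([ 440.19, -630.86,   31.28]), array([  0.  ,   0.  , -76.26])) (array([ 440.19, -630.86,  186.28]), array([  0.  ,   0.  , -76.26]))
```

>>> play_rows(
  rows=[
    [440,-631,31,0,0,-76.5,0],
    [440,-631,31,0,0,-76.5,0],
    [440,-631,31,0,0,-76.5,0],
    [440,-631,31,0,0,-76.5,0],
    [440,-631,31,0,0,-76.5,0],
    [440,-631,31,0,0,-76.5,0],
    [440,-631,31,0,0,-76.5,0],
    [440,-631,31,0,0,-76.5,0],
    [440,-631,31,0,0,-76.5,0],
    [440,-631,31,0,0,-76.5,0],
    [440,-631,31,0,0,-76.5,0],
    [440,-631,31,0,0,-76.5,0],
  ],
)

```text
time_s: 1.6
ee_pos: [379.9, 211.1, 201.0]
ee_rot: [3.141, 0.0, 1.689]
wrist_force: [0.8, -0.3, 0.5]
grip_width: -0.002
finger_force: 0.0
```

```bash
python3 -c "
from h import *
st();print(delta([385,227,45],1.69))"
```

```text
1.6 [379.91 211.08 200.95] [3.14 0.   1.69] F [ 0.78 -0.29  0.5 ] g -0.0022527492459917123 0.0
(array([ 15.26,   6.87, 155.95]), array([ 0.02,  0.02, -0.07]))
```

>>> play_rows(
  rows=[
    [15,7,60,0,0,0,0],
    [15,7,120,0,0,0,0],
    [15,7,156,0,0,0,0],
    [15,7,156,0,0,0,0],
    [15,30,156,0,0,0,0],
    [15,45,156,0,0,0,0],
    [15,57,156,0,0,0,0],
    [15,69,156,0,0,0,0],
    [15,81,156,0,0,0,0],
    [15,93,156,0,0,0,0],
    [15,105,156,0,0,0,0],
    [15,117,156,0,0,0,0],
  ],
)

```text
time_s: 3.1
ee_pos: [495.0, 237.6, 45.0]
ee_rot: [-3.141, -0.0, 1.688]
wrist_force: [-2.0, 0.9, 0.6]
grip_width: 0.002
finger_force: 0.7
```

```bash
python3 -c "
from h import *
cv2.imwrite('pics/p1.png',viewer.camera('top')[120:420,60:380,::-1]);st()"
```

```text
3.15 [497.18 237.75  45.26] [ 3.14 -0.    1.69] F [ 2.77  1.21 -0.67] g 0.002301623104798805 0.0
```

View pics/p1.png

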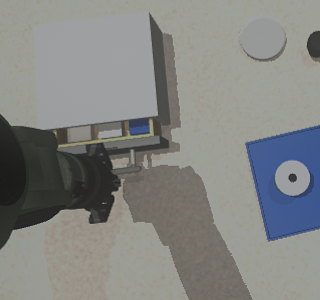

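The drawer is about 30 mm out, with the fingers pushing the bar; I'll keep pushing.

>>> play_rows(
  rows=[
    [0,8,0,0,0,0,0],
    [0,16,0,0,0,0,0],
    [0,22,0,0,0,0,0],
    [0,28,0,0,0,0,0],
  ],
)

```text
time_s: 3.65
ee_pos: [522.3, 240.8, 45.0]
ee_rot: [-3.141, -0.0, 1.688]
wrist_force: [-0.9, -0.0, -1.2]
grip_width: -0.001
finger_force: 0.6
```

>>> play_rows(
  rows=[
    [0,3,0,0,0,0,0],
    [0,6,0,0,0,0,0],
  ],
)

```text
time_s: 3.9
ee_pos: [525.8, 241.1, 44.9]
ee_rot: [-3.137, -0.0, 1.688]
wrist_force: [-11.2, -1.8, 8.7]
grip_width: -0.001
finger_force: 5.7
```

>>> play_rows(
  rows=[
    [0,2,0,0,0,0,0],
    [0,2,0,0,0,0,0],
  ],
)

```text
time_s: 4.15
ee_pos: [525.7, 241.1, 44.8]
ee_rot: [-3.134, 0.0, 1.689]
wrist_force: [-12.5, -1.1, 9.8]
grip_width: 0.002
finger_force: 5.9
```

```bash
python3 -c "
from h import *
i=viewer.camera('top')[:,:,::-1];cv2.imwrite('pics/p2.png',cv2.resize(i[120:320,70:270],None,fx=3,fy=3));st()"
```

```text
4.2 [525.72 241.07  44.79] [-3.13  0.    1.69] F [-12.    -1.38   9.01] g -0.000545390721045838 5.8972348272800446
```

View pics/p2.png

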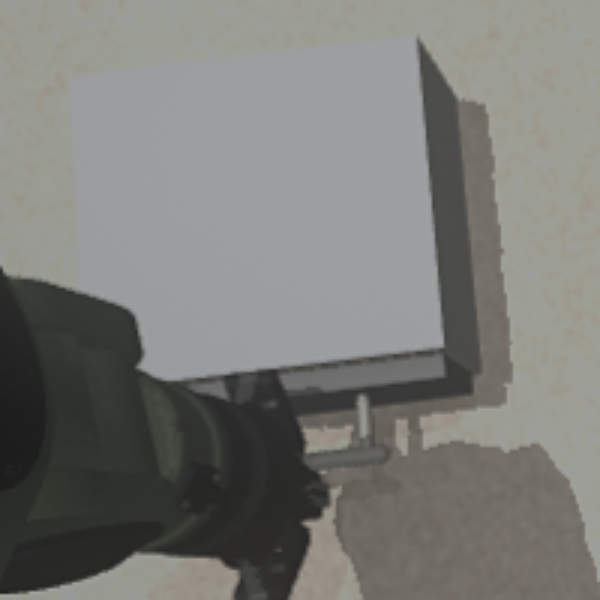

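>>> play_rows(
  rows=[
    [0,-30,0,0,0,0,0],
    [0,-60,0,0,0,0,0.3],
    [0,-60,-60,0,0,0,1],
    [0,-60,-110,0,0,0,1],
    [-60,-60,-130,0,0,0,1],
    [-120,-45,-130,0,0,-3,1],
    [-180,-30,-130,0,0,-6,1],
    [-240,-10,-130,0,0,-7,1],
    [-270,0,-130,0,0,-7,1],
    [-300,0,-130,0,0,-7,1],
    [-300,0,-130,0,0,-7,1],
  ],
)

```text
time_s: 5.58
ee_pos: [565.8, -58.6, 175.2]
ee_rot: [3.141, 0.001, 1.807]
wrist_force: [-0.9, -0.2, 0.2]
grip_width: 1.001
finger_force: 0.0
```

```bash
python3 - <<'E'
from h import *
st();i=viewer.camera('top')[:,:,::-1];cv2.imwrite('pics/p3.png',i);cv2.imwrite('pics/p3c.png',cv2.resize(i[120:320,70:270],None,fx=3,fy=3))
g=cv2.cvtColor(np.ascontiguousarray(i),6);m=viewer.camera_model('top')
for a in[(352,298),(414,284),(474,269)]:
    try:print(plane(m,[knob(g,*a)[0]],96))
    except Exception as e:print('hidden')
for p in[(506,-69),(529,-170.5),(555.3,-271.8)]:print(delta([*p,150],1.809))
E
```

```text
5.575 [565.83 -58.64 175.2 ] [3.14 0.   1.81] F [-0.88 -0.16  0.22] g 1.0008050128785022 0.0
hidden
hidden
hidden
(array([  2.57, -60.48,  25.1 ]), array([ 0.02,  0.01, -0.04]))
(array([-101.5 ,  -62.  ,   25.12]), array([ 0.02,  0.01, -0.04]))
(array([-206.14,  -60.27,   25.14]), array([ 0.02,  0.01, -0.04]))
```

View pics/p3c.png

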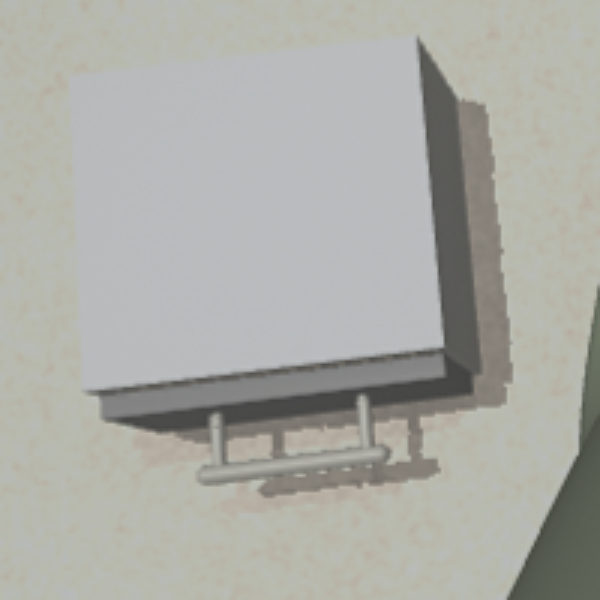

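The drawer front now sits against the cabinet, and the steady 12 N reaction means it reached its stop. On to the first tin.

>>> play_rows(
  rows=[
    [2.5,-60,0,0,0,0,1],
    [2.5,-60.5,20,0,0,0,1],
    [2.5,-60.5,60,0,0,0,1],
    [2.5,-60.5,100,0,0,0,1],
    [2.5,-60.5,125,0,0,0,1],
    [2.5,-60.5,135,0,0,0,1],
    [2.5,-60.5,135,0,0,0,1],
  ],
)

```text
time_s: 6.5
ee_pos: [505.6, -67.6, 40.1]
ee_rot: [-3.141, -0.0, 1.811]
wrist_force: [-0.3, 0.4, 1.4]
grip_width: 0.998
finger_force: 0.0
```

>>> play_rows(
  rows=[
    [0,0,0,0,0,0,0.8],
    [0,0,0,0,0,0,0.65],
    [0,0,0,0,0,0,0.5],
    [0,0,0,0,0,0,0.5],
    [0,0,0,0,0,0,0.5],
    [0,0,0,0,0,0,0.5],
  ],
  squeeze=40,
)

```text
time_s: 7.25
ee_pos: [506.6, -68.4, 40.4]
ee_rot: [3.14, 0.001, 1.81]
wrist_force: [2.4, 0.5, 2.8]
grip_width: 0.679
finger_force: 43.1
```

>>> play_rows(
  rows=[
    [0,0,-5,0,0,0,0.5],
    [0,0,-15,0,0,0,0.5],
    [0,0,-30,0,0,0,0.5],
    [0,0,-45,0,0,0,0.5],
    [0,0,-55,0,0,0,0.5],
    [0,0,-60,0,0,0,0.5],
    [0,0,-60,0,0,0,0.5],
    [0,0,-60,0,0,0,0.5],
    [0,0,-60,0,0,0,0.5],
    [0,0,-60,0,0,0,0.5],
  ],
)

```text
time_s: 8.5
ee_pos: [505.6, -68.2, 99.8]
ee_rot: [-3.141, -0.0, 1.81]
wrist_force: [0.3, -0.8, -1.0]
grip_width: 0.682
finger_force: 43.0
```

>>> play_rows(
  rows=[
    [0,0,0,0,0,0,0.5],
  ],
)

```text
time_s: 8.62
ee_pos: [505.7, -68.3, 99.9]
ee_rot: [-3.141, -0.0, 1.81]
wrist_force: [0.8, -0.3, -2.1]
grip_width: 0.681
finger_force: 43.0
```

>>> play_rows(
  rows=[
    [0,0,0,0,0,0,0.5],
  ],
)

```text
time_s: 8.75
ee_pos: [505.8, -68.3, 100.0]
ee_rot: [-3.142, -0.0, 1.81]
wrist_force: [0.2, -0.2, -2.0]
grip_width: 0.684
finger_force: 43.0
```

>>> play_rows(
  rows=[
    [0,0,0,0,0,0,0.5],
  ],
)

```text
time_s: 8.88
ee_pos: [505.8, -68.3, 100.1]
ee_rot: [-3.142, -0.0, 1.81]
wrist_force: [0.8, -0.6, -0.9]
grip_width: 0.68
finger_force: 43.0
```

```bash
python3 -c "
from h import *
o=arm.get_obs();print(o['tau'],o['ft_torque']);st()
i=viewer.camera('top');st();i=viewer.camera('scene')[:,:,::-1];st();cv2.imwrite('pics/p4.png',i)
i=viewer.camera('top');st()"
```

```text
[  0.   -43.4   21.95   0.    -0.    -0.  ] [0.02 0.   0.02]
8.875 [505.79 -68.26 100.07] [-3.14 -0.    1.81] F [ 0.81 -0.57 -0.9 ] g 0.6798286761239193 43.02843041718006
8.925 [505.82 -68.27 100.11] [3.14 0.   1.81] F [-0.31 -0.64 -1.51] g 0.6817646335066404 43.02938170731068
8.975 [505.82 -68.25 100.11] [3.14 0.   1.81] F [-0.08  0.44 -0.77] g 0.6798939913483238 43.028674609959126
9.025 [505.83 -68.29 100.12] [3.14 0.   1.81] F [ 0.04 -0.54 -0.95] g 0.6835630145868632 43.02836459130049
```

The first tin weighs about 1.3 N, so it is light. I'll put it back.

>>> play_rows(
  rows=[
    [0,0,25,0,0,0,0.5],
    [0,0,45,0,0,0,0.5],
    [0,0,54,0,0,0,0.5],
    [0,0,58,0,0,0,0.5],
    [0,0,60,0,0,0,0.5],
    [0,0,60,0,0,0,0.5],
    [0,0,60,0,0,0,0.5],
  ],
)

```text
time_s: 9.9
ee_pos: [505.9, -68.3, 40.6]
ee_rot: [3.141, 0.0, 1.81]
wrist_force: [-1.8, 1.3, 3.1]
grip_width: 0.682
finger_force: 43.4
```

>>> play_rows(
  rows=[
    [0,0,0,0,0,0,0.72],
    [0,0,0,0,0,0,0.85],
    [0,0,0,0,0,0,1],
    [0,0,0,0,0,0,1],
    [0,0,-10,0,0,0,1],
    [0,0,-60,0,0,0,1],
    [0,0,-110,0,0,0,1],
    [-50,-1.5,-110,0,0,0,1],
    [-90,-1.5,-110,0,0,0,1],
    [-104,-1.5,-110,0,0,0,1],
    [-104,-1.5,-110,0,0,0,1],
  ],
)

```text
time_s: 11.28
ee_pos: [528.8, -169.9, 150.1]
ee_rot: [-3.142, -0.001, 1.809]
wrist_force: [0.1, 0.0, 0.4]
grip_width: 1.0
finger_force: 0.0
```

```bash
python3 -c "
from h import *
print(arm.get_obs()['tau']);
for k in range(3):i=viewer.camera('scene')[:,:,::-1];st()
cv2.imwrite('pics/p5.png',i)
for p in[(506,-69),(529,-170.5),(555.3,-271.8)]:print(delta([*p,40],1.809))"
```

```text
[ -1.03 -46.04  24.82  -0.16  -0.09  -0.04]
11.325 [ 528.48 -168.98  149.96] [-3.14 -0.    1.81] F [-0.38  0.39  0.07] g 1.0003062809371739 0.0
11.375 [ 528.4  -168.55  149.93] [-3.14 -0.    1.81] F [-0.14 -0.08 -0.36] g 0.9989994702111721 0.0
11.425 [ 528.4 -168.3  149.9] [-3.14 -0.    1.81] F [-0.82  0.55  0.2 ] g 1.0039396322231111 0.0
(array([101.65,   1.98, 110.02]), array([-0.04, -0.07,  0.13]))
(array([ -2.41,   0.14, 109.9 ]), array([-0.04, -0.07,  0.13]))
(array([-107.06,    1.55,  109.78]), array([-0.04, -0.07,  0.13]))
```

View pics/p5.png

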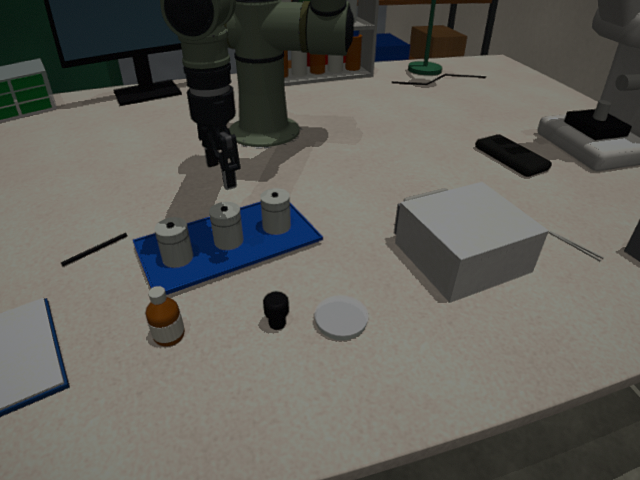

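All three tins stand upright on the tray, with knobs at (274,195), (224,209) and (170,225). The drawer looks shut. Next is the middle tin.

>>> play_rows(
  rows=[
    [-2,0,40,0,0,0,1],
    [-2,0,80,0,0,0,1],
    [-2,0,102,0,0,0,1],
    [-2,0,110,0,0,0,1],
    [-2,0,110,0,0,0,0.8],
    [-2,0,110,0,0,0,0.65],
    [-2,0,110,0,0,0,0.5],
    [-2,0,110,0,0,0,0.5],
    [-2,0,110,0,0,0,0.5],
    [-2,0,110,0,0,0,0.5],
  ],
  squeeze=40,
)

```text
time_s: 12.68
ee_pos: [529.8, -171.6, 40.3]
ee_rot: [3.141, 0.0, 1.81]
wrist_force: [-0.0, 1.8, 2.7]
grip_width: 0.675
finger_force: 42.6
```

>>> play_rows(
  rows=[
    [0,0,-5,0,0,0,0.5],
    [0,0,-15,0,0,0,0.5],
    [0,0,-30,0,0,0,0.5],
    [0,0,-45,0,0,0,0.5],
    [0,0,-55,0,0,0,0.5],
    [0,0,-60,0,0,0,0.5],
    [0,0,-60,0,0,0,0.5],
    [0,0,-60,0,0,0,0.5],
    [0,0,-60,0,0,0,0.5],
    [0,0,-60,0,0,0,0.5],
  ],
)

```text
time_s: 13.92
ee_pos: [529.3, -171.5, 99.7]
ee_rot: [-3.141, -0.0, 1.81]
wrist_force: [1.5, 0.0, -3.9]
grip_width: 0.673
finger_force: 44.0
```

```bash
python3 -c "
from h import *
print(arm.get_obs()['tau'])
F=[]
for k in range(6):viewer.camera('top');st();F.append(arm.get_obs()['wrist_force'])
print(np.mean(F,0))"
```

```text
[  0.   -50.08  23.93   0.01   0.    -0.  ]
13.975 [ 529.28 -171.53   99.77] [-3.14 -0.    1.81] F [ 0.27 -0.43 -5.03] g 0.678062610236213 43.96562738344073
14.025 [ 529.35 -171.54   99.86] [-3.14 -0.    1.81] F [-0.83 -0.02 -4.46] g 0.6721317402378764 43.963899314403534
14.075 [ 529.4  -171.57   99.94] [-3.14 -0.    1.81] F [ 1.33 -0.08 -5.66] g 0.6754858224573055 43.96240068599582
14.125 [ 529.41 -171.59   99.98] [-3.14 -0.    1.81] F [-0.33  0.02 -6.39] g 0.6772095514363338 43.9615560695529
14.175 [ 529.45 -171.61  100.04] [-3.14 -0.    1.81] F [ 0.02 -0.06 -4.04] g 0.6727600967583436 43.96036243066192
14.225 [ 529.45 -171.59  100.03] [-3.14 -0.    1.81] F [-0.14 -0.72 -5.03] g 0.6764887751121129 43.960382882505655
[ 0.05 -0.22 -5.1 ]
```

This tin weighs 5.1 N, about 0.52 kg, which is the top of the stated range. Lighter tins can be at most 0.26 kg, so this is the loaded one. I'll lift it well clear.

>>> play_rows(
  rows=[
    [0,0,-10,0,0,0,0.5],
    [0,0,-30,0,0,0,0.5],
    [0,0,-55,0,0,0,0.5],
    [0,0,-80,0,0,0,0.5],
    [0,0,-105,0,0,0,0.5],
    [0,0,-130,0,0,0,0.5],
    [0,0,-145,0,0,0,0.5],
    [0,0,-152,0,0,0,0.5],
    [0,0,-155,0,0,0,0.5],
    [0,0,-155,0,0,0,0.5],
    [0,0,-155,0,0,0,0.5],
    [0,0,-155,0,0,0,0.5],
  ],
)

```text
time_s: 15.72
ee_pos: [529.2, -171.5, 254.5]
ee_rot: [-3.141, -0.001, 1.81]
wrist_force: [0.5, -0.2, -4.5]
grip_width: 0.677
finger_force: 44.3
```

>>> play_rows(
  rows=[
    [0,0,0,0,0,0,0.5],
    [0,0,0,0,0,0,0.5],
    [0,0,0,0,0,0,0.5],
    [0,0,0,0,0,0,0.5],
    [0,0,0,0,0,0,0.5],
    [0,0,0,0,0,0,0.5],
    [0,0,0,0,0,0,0.5],
    [0,0,0,0,0,0,0.5],
  ],
)

```text
time_s: 16.73
ee_pos: [529.5, -171.6, 255.1]
ee_rot: [-3.142, 0.0, 1.81]
wrist_force: [-1.3, 0.1, -5.0]
grip_width: 0.677
finger_force: 44.3
```

```bash
python3 -c "
from h import *
i=viewer.camera('scene')[:,:,::-1];cv2.imwrite('pics/p6.png',i);st()
m=viewer.camera_model('top');t=viewer.camera('top')[:,:,::-1];cv2.imwrite('pics/p7.png',t)
h=plane(m,[(138.3,278.7),(198.3,271)],65).mean(0);a=.12
print('handle in front of cabinet front',(np.array([592,254])-h[:2])@[np.cos(a),np.sin(a)],arm.get_obs()['joint_vel'])"
```

```text
16.775 [ 529.47 -171.61  255.09] [-3.14  0.    1.81] F [ 0.12  0.47 -4.73] g 0.6747364411509212 44.261011350899935
handle in front of cabinet front 49.735474909634696 [ 0.  0. -0.  0. -0.  0.]
```

View pics/p6.png

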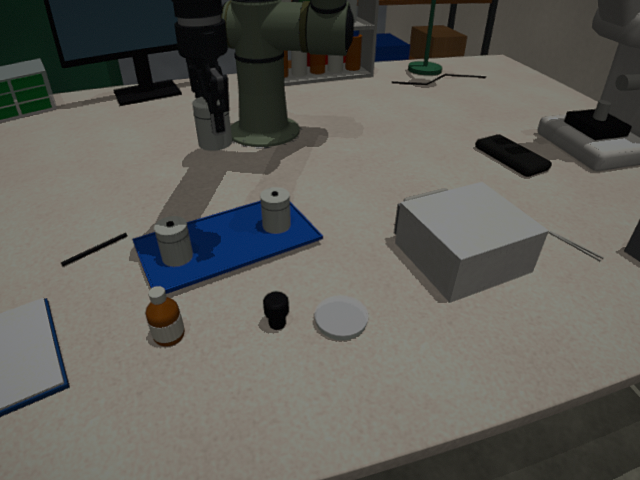

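The tin hangs upright at (212,125), and the other two stand on the tray. The handle measures 50 mm from the cabinet front, which is the 35 mm standoff plus the panel thickness, so the drawer is shut.

```bash
python3 -c "
from cell import order
print(order.finish_job())"
```

```text
the job is handed in; nothing more can be done
None
```

The drawer is shut and the middle tin, the heaviest (about 0.51 kg), is held upright and still about 20 cm above the tray; the first tin (about 0.13 kg) is back on it, and I left the third unhefted because 0.51 kg is at the top of the stated range, so it can be no more than about 0.26 kg.

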